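# Free the spindle cap from the record weight

## Robot

A 7-joint arm with a two-finger parallel gripper is mounted at the origin on the work surface. World frame = base frame: x ahead of the robot, y to its left, z up, the work surface at z = 0. Lengths are in m, angles in rad, forces in N, time in s.
With the tool pointing down it reaches from about 0.4 to 0.875 m from the base axis. Payload 19.3 kg.
Tool frame: the origin (TCP) lies between the finger pads; the fingertips stand 8 mm ahead of it and the grasp point (between the pads) lies 11 mm behind it (r.finger_overhang is the distance from the TCP to the fingertips, in m); z points along the fingers, x is the direction in which the jaws open and shut, and the axes are right-handed (so a half turn about z gives the same grasp; the last joint's range is limited). The gripper opens to 85 mm and grips with 20 to 120 N. Pads are 22 mm wide; open, the fingers measure 114 mm over their backs; the gripper's body (76 mm by 85 mm) begins 54 mm behind the grasp point. The pads swing forward as they close: fully open they stand 13 mm farther back than shut.
Start: joints at [-1.328, 0.521, -0.036, 1.599, 0.021, 1.021, -0.113], TCP at [0.192, 0.595, 0.206] pointing down, gripper open.
Joint ranges: [-2.91, 2.91], [-0.3, 2.13], [-1.5, 1.42], [0.17, 2.43], [-1.26, 4.41], [0.16, 1.93], [-2.52, 2.52]. Speed limits (rad/s): [1.89, 1.89, 2.39, 2.39, 3.01, 3.01, 3.01].

## Interface

Orientations are given as [roll, pitch, yaw] about the fixed x, y, z axes, in that order (R = Rz(yaw) Ry(pitch) Rx(roll)).
In Python, from station import sensors, eyes, r gives the robot as it stands.
- The arm moves only by the shell command python3 -m inch 'ROWS' [OPENING] [FORCE]. ROWS is a JSON object of lists of equal length, an entry for each row: "offset": the shift along the world's x, y, z in mm, a list of three; "roll": the turn about the world's z in rad. In form: {"offset": [[tx, ty, tz], ...], "roll": [roll, ...]}. A call has 1 to 12 rows; each row is the pose to reach, as a shift and turn from the pose measured when the call began; what a row does not reach only later rows make up. A row lasts 1/10 s, in which the tool goes at most 50 mm and 8.59 degrees, less where a joint would pass 70% of its speed; a pose out of reach is approached as far as the arm can. A call with a gripper value outside its range is refused whole. OPENING is the gripper command: -1 is fully open, 1 is shut, values between are in proportion, set as the call begins (- or left out, the last holds). The fingers move at their own pace and stop on an object; FORCE is the grip in N (left out, the last holds). Time passes only in rows, so rows that repeat a pose let the fingers close. It gives the time, the measured TCP pose, the force and the opening at its end, in the units of the state.
- sensors.read_state(): the state, without advancing time (a new reading comes with each control period).
- eyes.capture(name): name is "scene" or "top"; returns (picture, depth): 420x560x3 uint8, red, green, blue; 420x560 float32, m along the optical axis (not along the pixel's ray), 0 where there is no reading.
- eyes.calibration(name): a dict with "camera_matrix" (3x3 intrinsics, pixels), "view" (4x4, takes a point from world to camera coordinates). Camera axes: x right, y down, z forward; pixel columns grow to the right and rows downward; lengths in m; the calibration is good to about 2 mm. A picture is of the moment at which its call begins. calibration takes no time and is no camera call.
- r.sign_off(): hands the job in, once; it reports no verdict.
The state is a dict: "time": time; "joints": joint angles; "joint_velocities": joint speeds; "joint_efforts": joint torques, N m; "tool_pos": TCP position; "ee_rot": TCP orientation; "wrist_force": force on the tool from outside, world axes, zero at the start; "torque": the same for the moment, N m; "finger_gap": finger opening in m.
Only numpy, scipy, OpenCV 4.12 (cv2) and the standard library are available. Lean on these libraries where they do the work, as an engineer would, in place of code of your own. Each camera call takes 0.05 s, during which the arm holds its last target.

## Task

Unlock the red clamp lever on the hook rail, slide the grey headphone hanger aside until it is centred over the orange stripe (not the white one), and lock the lever again. Then unscrew the yellow spindle cap from the black record weight - it may be threaded either way, so try both; it comes free within about a fifth of a turn - and lift it off. Finish while still holding the cap in the gripper, a few centimetres clear above the weight, and leave the other things on the mantel where they stand.

Things in the scene. Friction and masses are not known exactly. Their poses are not given: they have to be found in the camera images.
- station: Fixed base board, dark wood, 240 x 540 x 12 mm; origin mid-underside on the mantel; robot side is -x, y along the rail, z up. Aluminium rail (16 mm deep, z 96 to 116 mm) along y at x = +65 mm on feet at y = +-245 mm. Black ceramic record weight, 76 mm across, fixed at x = -65 mm, y = 0, top at z = 45 mm. The black hanger fixed at y = +245 mm (up to z = 150 mm) is not used.
- seat (a point): Centre of the top face of the record weight, 45 mm above the mantel, on the cap's turning axis; axes as the station's.
- carriage (a joint): Position (m) of the grey hanger carriage along station y; 0 is straight over the cap (where it starts), travel -0.20 to 0.20. Clamped (resists some 12 N) while the lever is below about 0.4 rad; slides with about 2 N when the lever is open. Grey block 46 x 56 mm on the rail, z 91 to 137 mm, with an arm 26 mm wide that covers the cap.
- hanger_tip (a point): Middle of the end of the grey hanger arm, marked by a white line, 160 mm from the rail line on the robot side, 139 mm above the mantel. The arm's tip is 40 mm wide; arm underside 128 mm, tip top 150 mm above the mantel. Moves with the carriage; axes as the station's.
- lever (a joint): Angle (rad) of the red clamp lever about its upright axis: 0 locked (long end along the rail to station +y), 1.57 fully open (long end to station -x, the robot side). Opens anticlockwise seen from above; stays where left; turning takes up to about 0.4 N m. Starts at 0 to 0.12.
- lever_grip (a point): On the lever's upright axis, over the rail line, 162 mm above the mantel; turns with the lever, its y along the long end. The red bar is 14 mm wide, z 149 to 175 mm, reaching 48 mm from the axis at the long end, 22 mm at the short end; carriage top below it at 137 mm. Pinched here across the bar, one grasp can turn the lever and, when open, pull the carriage along.
- orange_mark: Orange stripe 6 mm wide, 190 mm long, across the base board along station x, 12 mm above the mantel; origin on its centre line, axes as the station's. Lies 130 to 160 mm to one side (+y or -y) of the weight; the hanger tip must come over its centre line.
- cap: Yellow spindle cap: round skirt 48 mm across, 20 mm high, and on it a round grip 22 mm across, 20 to 44 mm above the underside, a black line on its top (along cap x). Origin mid-underside, on the weight's top, z up; x starts along station x within 3 degrees. Thread hand hidden: the wrong way it stops dead within 0.25 rad; the right way it turns easily without rising and lifts free from 0.9 to 1.6 rad.
- white_mark: White stripe of the same shape on the other side of the weight; not to be used.
- tumbler: Bystander: stainless steel tumbler, 74 mm across, 105 mm high, origin at the centre of its underside.
- adaptor: Bystander: green plastic ring, 48 mm across, 12 mm high.
- brush: Bystander: wooden record brush, 85 x 34 x 26 mm, long along its x.
- jar: Bystander: amber glass jar, 56 mm across, 75 mm high.
- puck: Bystander: dark steel record puck, 68 mm across, 50 mm high.
- cap_grip (a point): Middle of the cap's round grip, 34 mm above the cap's underside, on its axis: where to pinch it, from any side. Turned the wrong way the cap stays put and the fingers slip round it. Once free it lifts straight up off a stub 15 mm high.
Mind the look-alikes: they are no part of the job. Of the things that look like the cap, the middle-sized one is meant.

How it is judged:
On the way, in this order (a step that is already met when the one before it is completed fails the run):
1. the clamp lever is unlocked (opened past 1 rad) with the hanger still at its starting place (value of joint lever above 1 rad and value of joint carriage between -0.05 and 0.05 m), for 0.1 s.
2. the hanger tip is over the orange stripe (within 8 mm) and the lever is locked again (below 0.25 rad), the cap still on its seat (y of hanger_tip in the frame of orange_mark between -0.008 and 0.008 m and value of joint lever below 0.25 rad and distance between cap and seat below 0.008 m), for 0.1 s.
3. the cap is off its stub, at least 20 mm above its seat, in the fingers (z of cap in the frame of seat above 0.02 m and contact force between cap and the fingers above 0.5 N), for 0.1 s.
At the end, for the whole second after the job is handed in: The cap is held still in the fingers, its underside at least 25 mm above the weight's top and within 80 mm of its axis sideways, touching nothing of the station; the hanger tip is within 8 mm of the orange stripe's centre line and the lever is locked (below 0.25 rad) (z of cap in the frame of seat above 0.025 m and horizontal distance between cap and seat below 0.08 m and contact force between cap and the fingers above 0.5 N and contact force between cap and station below 0.2 N and linear speed of cap below 0.05 m/s and y of hanger_tip in the frame of orange_mark between -0.008 and 0.008 m and value of joint lever below 0.25 rad); the arm keeps its last pose, push and grip.
It fails at once if a bystander is moved more than 30 mm (distance of any of tumbler, adaptor, brush, jar, puck from where it was at the start of the episode above 0.03 m).
It fails at once if the tumbler or the jar is tipped over (angle between any of tumbler, jar's own z axis and vertical above 0.6 rad).
It also fails if it takes over 58 s, if anything falls off the work surface, if the arm or the gripper's body presses on something with over 40 N, if the wrist force passes 120 N, or if a joint passes its speed limit or range.

## Working session

There is one attempt and no reset: what is moved stays moved. The work goes in short steps, Python scripts to look and compute and a shell command to move; the robot and the scene stay as the last step left them, time stands still between calls to the robot, and variables do not carry over. Pictures are saved under pics/ and viewed, and the job is handed in when it is done.

```bash
ls; mkdir -p pics; python3 - <<'E'
from station import sensors, eyes, r
import cv2,numpy as np
print(sensors.read_state())
for n in("scene","top"):
    p,d=eyes.capture(n); c=eyes.calibration(n)
    cv2.imwrite(f"pics/{n}0.png",p[:,:,::-1]); np.save(f"pics/{n}0_d.npy",d); np.save(f"pics/{n}0_p.npy",p)
    print(n,c)
E
```

```text
pics
{'time': 0.0, 'joints': array([-1.32821126,  0.52201184, -0.03636618,  1.59999126,  0.02118776,
        1.02109283, -0.11281621]), 'joint_velocities': array([-0.00038363, -0.00077055, -0.00040353, -0.00122567,  0.00176901,
        0.00099556, -0.0002282 ]), 'joint_efforts': array([-1.58741295e-03, -9.27127075e+01,  1.97909296e+00, -3.69946826e+01,
        1.77753990e-02,  8.08502053e-03,  2.67922439e-05]), 'tool_pos': array([0.19221923, 0.59433075, 0.20573266]), 'ee_rot': array([3.14154294e+00, 1.11799915e-03, 1.25801198e+00]), 'wrist_force': array([-0.40498742, -0.25981497,  1.15298468]), 'torque': array([ 0.00671681,  0.02031524, -0.03570683]), 'finger_gap': 0.08553143820857716}
scene {'camera_matrix': array([[391.32167386,   0.        , 279.52551575],
       [  0.        , 391.32167386, 214.48507966],
       [  0.        ,   0.        ,   1.        ]]), 'view': array([[-0.82418682,  0.56631601,  0.00150412,  0.38862525],
       [ 0.45916346,  0.66979251, -0.58356398, -0.1234217 ],
       [-0.33148907, -0.4802751 , -0.81206578,  1.22818572],
       [ 0.        ,  0.        ,  0.        ,  1.        ]])}
top {'camera_matrix': array([[531.1630587 ,   0.        , 283.45390084],
       [  0.        , 531.1630587 , 206.95087066],
       [  0.        ,   0.        ,   1.        ]]), 'view': array([[ 0.02894193, -0.99955734,  0.00689161, -0.00474886],
       [-0.99419437, -0.02950008, -0.10347611,  0.47383623],
       [ 0.10363361, -0.0038568 , -0.99460806,  1.35613282],
       [ 0.        ,  0.        ,  0.        ,  1.        ]])}
```

View pics/scene0.png

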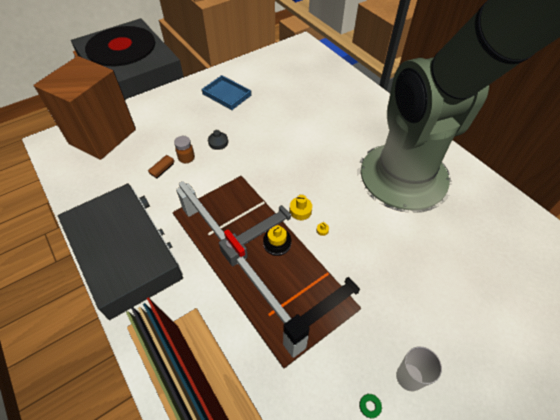

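View pics/top0.png

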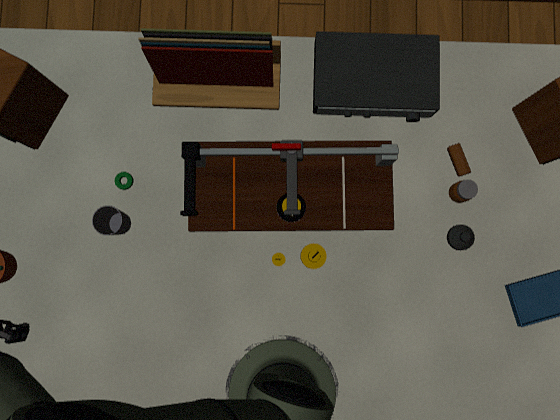

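The scene view shows the station with the lever at (235,242), the orange stripe at (298,295) and the white stripe at (237,218). In the top view the lever is at (287,147), the orange stripe at (234,193) and the white stripe at (344,192).

These could be taken for the cap:

| Candidate | Top view pixel | Position |
|---|---|---|
| Large yellow cap | (313,256) | loose on the mantel |
| Small yellow cap | (278,259) | loose on the mantel |
| Middle yellow cap | (291,206) | on the black weight, under the hanger arm |

I choose the middle one on the weight. Next I'll measure positions and check a close crop.

```bash
cat > h.py <<'E'
import numpy as np,cv2
from station import eyes
def cloud(d,n):
    c=eyes.calibration(n);K=c["camera_matrix"];V=c["view"]
    v,u=np.mgrid[:d.shape[0],:d.shape[1]]
    P=np.stack([(u-K[0,2])/K[0,0]*d,(v-K[1,2])/K[1,1]*d,d],-1)
    W=(P-V[:3,3])@V[:3,:3]
    W[d<=0]=np.nan
    return W
def grab(n,tag):
    p,d=eyes.capture(n); cv2.imwrite(f"pics/{n}{tag}.png",p[:,:,::-1]); return p,d,cloud(d,n)
def ray(n,u,v,z):
    c=eyes.calibration(n);K=c["camera_matrix"];V=c["view"]
    dr=V[:3,:3].T@np.array([(u-K[0,2])/K[0,0],(v-K[1,2])/K[1,1],1]); o=-V[:3,:3].T@V[:3,3]
    return o+dr*(z-o[2])/dr[2]
E
python3 - <<'E'
from h import *
def rect(m,W,lab):
    P=W[m]; P=P[~np.isnan(P[:,0])]
    if len(P)<5: print(lab,len(P));return
    r=cv2.minAreaRect((P[:,:2]*1000).astype(np.float32))
    print(lab,len(P),"med",np.median(P,0).round(4),"z5/95",np.percentile(P[:,2],[5,95]).round(3),"rect",np.round(r[0],1),np.round(r[1],1),round(r[2],2))
for n in("top","scene"):
    p=np.load(f"pics/{n}0_p.npy");d=np.load(f"pics/{n}0_d.npy");W=cloud(d,n)
    H=cv2.cvtColor(p,cv2.COLOR_RGB2HSV).astype(int);h,s,v=H[...,0],H[...,1],H[...,2]
    reg=(W[...,0]>.3)&(W[...,0]<.95)&(abs(W[...,1])<.4)
    z=W[...,2]
    print(n)
    rect(reg&((h<5)|(h>175))&(s>180)&(v>120)&(z>.14)&(z<.19),W,"red")
    rect(reg&(h>5)&(h<16)&(s>170)&(v>150)&(z<.03),W,"orange")
    rect(reg&(s<50)&(v>140)&(z<.03)&(z>.007)&(W[...,0]>.52)&(W[...,1]<0),W,"white")
    rect(reg&(z>.105)&(z<.125)&(s<60),W,"rail")
    rect(reg&(z>.135)&(z<.16)&(s<70)&(abs(W[...,1])<.1),W,"hangtop")
    y=reg&(h>20)&(h<32)&(s>150)&(v>100)
    k,l,st,ce=cv2.connectedComponentsWithStats(y.astype(np.uint8))
    for i in range(1,k):
        if st[i,4]>8: rect(l==i,W,"yellow%s"%ce[i].round())
p0=cv2.imread("pics/top0.png")[130:270,175:405]; p1=cv2.imread("pics/scene0.png")[185:305,170:370]
a=cv2.resize(p0,None,fx=3.4,fy=3.4,interpolation=2);cv2.imwrite("pics/c_top.png",a)
b=cv2.resize(p1,None,fx=4,fy=4,interpolation=2);cv2.imwrite("pics/c_sc.png",b)
E
```

```text
top
red 0
orange 0
white 5 med [ 0.5503 -0.1453  0.0155] z5/95 [0.009 0.018] rect [ 565.2 -144.4] [87.5  1.1] 2.92
rail 1194 med [ 0.6043 -0.0518  0.1153] z5/95 [0.11 0.12] rect [611.6 -19. ] [405.  384.5] 53.69
hangtop 789 med [ 0.5366 -0.0079  0.1399] z5/95 [0.136 0.15 ] rect [535.2  -6.6] [181.2  53.2] 1.66
yellow[284. 205.] 39 med [0.4746 0.0081 0.0647] z5/95 [0.059 0.078] rect [471.9   8. ] [36.7 10.1] 1.45
yellow[299. 205.] 24 med [ 0.4756 -0.0296  0.0648] z5/95 [0.061 0.073] rect [472.6 -29.4] [ 6.9 31.1] 86.39
yellow[313. 256.] 475 med [ 0.3488 -0.0702  0.0286] z5/95 [0.023 0.063] rect [349.  -70.6] [61.8 62.3] 1.53
yellow[278. 259.] 129 med [0.3385 0.0191 0.0157] z5/95 [0.008 0.035] rect [338.9  19.3] [31.1 31.2] 1.45
scene
red 172 med [0.6041 0.0145 0.174 ] z5/95 [0.164 0.176] rect [604.    9.3] [14.1 69.2] 1.03
orange 180 med [0.5    0.1407 0.0133] z5/95 [0.011 0.016] rect [509.1 140.6] [188.2   8.7] 1.77
white 82 med [ 0.5702 -0.1451  0.0126] z5/95 [0.008 0.016] rect [ 674.  -132.6] [466.8 218.8] 40.96
rail 1232 med [0.6055 0.0473 0.1158] z5/95 [0.108 0.119] rect [736.4  -2.2] [307.3 528.2] 0.67
hangtop 773 med [ 0.5341 -0.0048  0.1401] z5/95 [0.136 0.15 ] rect [6.286e+02 1.000e-01] [373.4  60. ] 6.44
yellow[301. 207.] 419 med [ 0.3582 -0.0597  0.0285] z5/95 [0.011 0.063] rect [352.8 -67.1] [59.9 62.2] 47.01
yellow[322. 229.] 120 med [0.3441 0.0245 0.0156] z5/95 [0.007 0.034] rect [340.5  21.1] [33.7 30.8] 50.56
yellow[277. 235.] 303 med [ 0.4792 -0.0022  0.0653] z5/95 [0.048 0.09 ] rect [465.9 -22.7] [81.6 51.8] 66.62
```

View pics/c_top.png

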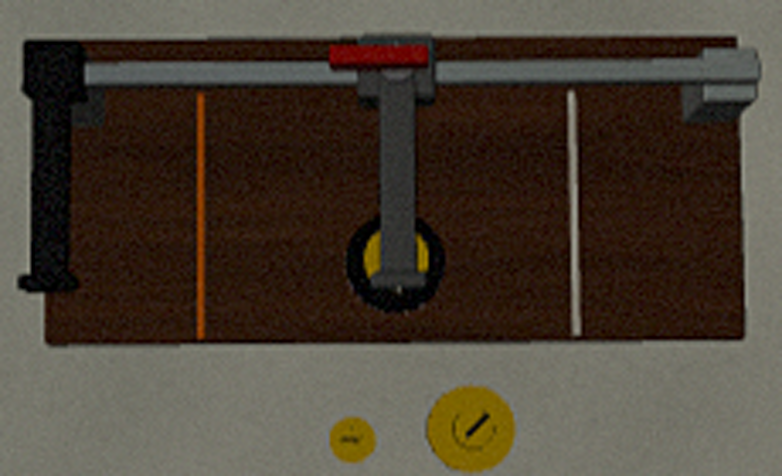

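View pics/c_sc.png

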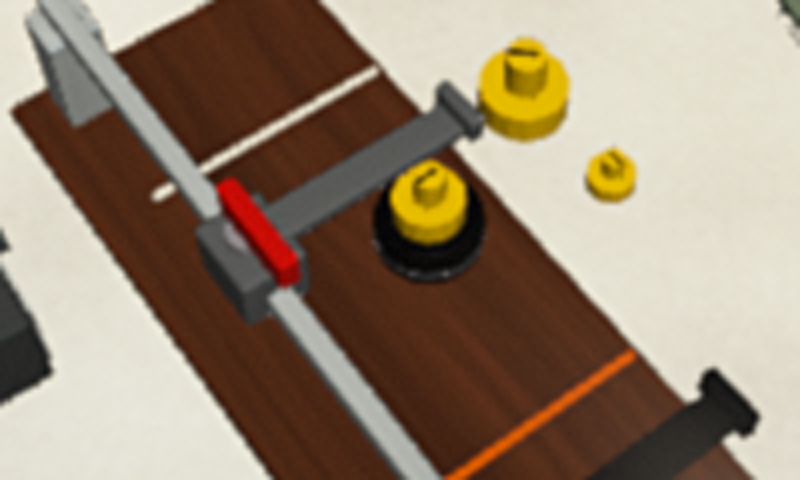

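```bash
python3 - <<'E'
from h import *
for n in("top","scene"):
    p=np.load(f"pics/{n}0_p.npy");d=np.load(f"pics/{n}0_d.npy");W=cloud(d,n)
    H=cv2.cvtColor(p,cv2.COLOR_RGB2HSV).astype(int);h,s,v=H[...,0],H[...,1],H[...,2]
    X,Y,z=W[...,0],W[...,1],W[...,2]
    vv,uu=np.mgrid[:420,:560]
    c=eyes.calibration(n)
    def onplane(m,zz): return np.array([ray(n,u,v_,zz) for u,v_ in zip(uu[m],vv[m])])
    def fl(m,zz,lab):
        P=onplane(m,zz)
        if len(P)<10: print(lab,len(P));return
        vx,vy,x0,y0=cv2.fitLine((P[:,:2]*1000).astype(np.float32),cv2.DIST_HUBER,0,.01,.01).ravel()
        print(n,lab,len(P),np.round([x0,y0],1),"dir deg",np.degrees(np.arctan2(vy,vx)).round(2),"ext x",np.round([P[:,0].min(),P[:,0].max()],3),"y",np.round([P[:,1].min(),P[:,1].max()],3))
    fl((abs(X-.51)<.13)&(abs(Y-.14)<.03)&(h>4)&(h<18)&(s>160)&(z<.04)&(v>50),.012,"orange")
    fl((X>.42)&(X<.62)&(abs(Y+.145)<.02)&(s<90)&(v>(75 if n=='top' else 120))&(z<.04),.012,"white")
    fl((abs(X-.605)<.04)&(Y<-.05)&(Y>-.21)&(abs(z-.116)<.005)&(s<70)&(v>60),.116,"rail-")
    fl((abs(X-.605)<.04)&(Y>.07)&(Y<.21)&(abs(z-.116)<.005)&(s<70)&(v>60),.116,"rail+")
    m=(abs(X-.605)<.06)&(abs(Y)<.08)&((h<6)|(h>174))&(s>140)&(z>.168); fl(m,.175,"redtop")
    m=(X<.58)&(X>.47)&(abs(Y)<.05)&(abs(z-.139)<.006)&(s<80); fl(m,.139,"arm")
    m=(X<.47)&(X>.42)&(abs(Y)<.05)&(abs(z-.149)<.004)&(s<80); fl(m,.150,"tip")
E
```

```text
top orange 197 [506.2 140.2] dir deg 2.33 ext x [0.413 0.605] y [0.111 0.164]
top white 190 [ 518.1 -147.6] dir deg 2.11 ext x [0.419 0.613] y [-0.156 -0.142]
top rail- 365 [ 608.4 -127.3] dir deg -87.65 ext x [0.599 0.619] y [-0.209 -0.051]
top rail+ 328 [598.6 140.3] dir deg -87.94 ext x [0.589 0.608] y [0.071 0.208]
top redtop 165 [603.7   7.4] dir deg -88.6 ext x [0.596 0.61 ] y [-0.025  0.041]
top arm 447 [525.5  -8. ] dir deg 2.75 ext x [0.472 0.579] y [-0.022  0.007]
top tip 71 [451.7 -10.4] dir deg -88.43 ext x [0.444 0.461] y [-0.03   0.008]Traceback (most recent call last):
  File "<stdin>", line 14, in <module>
  File "<stdin>", line 10, in fl
  File "<stdin>", line 8, in onplane
  File "h.py", line 13, in ray
    c=eyes.calibration(n);K=c["camera_matrix"];V=c["view"]
ValueError: time passes only in moves, steps and waits
```

Close crops show the middle cap seated on the black weight, with the larger and smaller look-alikes loose on the mantel. Heights and sizes agree with the description.

| Quantity | Value |
|---|---|
| Station yaw | about 0.037 rad |
| Lever axis | about (604, -5) mm |
| Weight axis | about (474, -10) mm |
| Orange stripe | carriage at about +149 mm |
| White stripe | about -139 mm |

I'll approach above the lever.

```bash
python3 -m inch '{"offset": [[25,-37,10],[50,-74,20],[77,-112,30],[103,-150,40],[129,-187,50],[155,-225,50],[180,-262,50],[206,-300,50],[232,-337,50],[258,-375,50],[283,-412,50],[309,-450,50]], "roll": [-0.08,-0.16,-0.24,-0.32,-0.40,-0.48,-0.56,-0.64,-0.72,-0.8,-0.88,-0.96]}' -1 100
```

```text
time: 1.3
tool_pos: [0.5018, 0.1428, 0.2558]
ee_rot: [-3.141, 0.001, 0.295]
wrist_force: [0.7, 0.8, -0.0]
finger_gap: 0.0853
```

```bash
python3 -m inch '{"offset": [[25,-37,0],[51,-74,0],[77,-111,0],[102,-148,0],[102,-148,0],[102,-148,0],[102,-148,-20],[102,-148,-40],[102,-148,-40]], "roll": [-0.06,-0.12,-0.19,-0.258,-0.258,-0.258,-0.258,-0.258,-0.258]}' -1 100; python3 - <<'E'
from h import *
for n in("scene","top"):
    p,d,W=grab(n,"1")
a=cv2.imread("pics/scene1.png")[150:290,160:360];b=cv2.imread("pics/top1.png")[80:220,190:390]
cv2.imwrite("pics/c1.png",cv2.resize(np.hstack([a,b]),(800,280),interpolation=2))
E
```

```text
time: 2.2
tool_pos: [0.6022, -0.0037, 0.2138]
ee_rot: [-3.141, 0.005, 0.039]
wrist_force: [0.3, 0.3, 0.1]
finger_gap: 0.0856
```

View pics/c1.png

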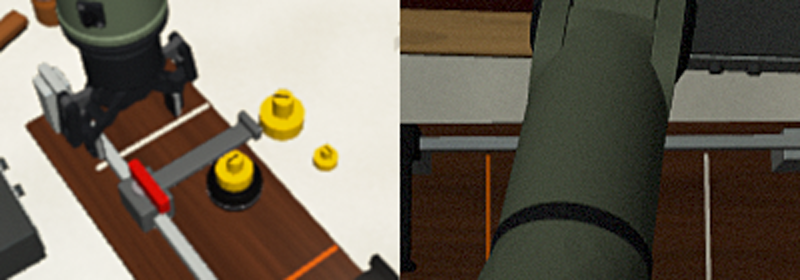

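The gripper hovers over the station with its fingertips at about (95,155) and (180,110) in the left crop, and the lever at (150,185). I'll check the projection before going down.

```bash
python3 - <<'E'
from h import *
c=eyes.calibration("scene");K=c["camera_matrix"];V=c["view"]
def pr(P):
    q=K@(V[:3,:3]@np.array(P)+V[:3,3]);q=q[:2]/q[2];return ((q-[160,150])*2).round()
print(pr([.602,-.004,.214]),pr([.602+.043,-.004,.216]),pr([.602-.043,-.004,.216]),pr([.604,-.005,.175]),pr([.604,.043,.175]),pr([.604,-.005,.162]))
E
```

```text
[139. 152.] [104. 170.] [172. 133.] [141. 172.] [163. 202.] [142. 178.]
```

```bash
python3 - <<'E'
from h import *
p,d,W=grab("scene","1b")
X,Y,z=W[...,0],W[...,1],W[...,2]
m=(z>.18)&(z<.4)&(abs(X-.6)<.12)&(abs(Y)<.12)
for lo in np.arange(.18,.27,.01):
    q=m&(z>=lo)&(z<lo+.01)
    if q.sum():
        P=W[q];print(round(lo,2),q.sum(),"x",np.percentile(P[:,0],[1,25,50,75,99]).round(3),"y",np.percentile(P[:,1],[1,50,99]).round(3))
a=p[150:270,180:300,::-1];cv2.imwrite("pics/c1b.png",cv2.resize(a,(720,600),interpolation=2))
E
```

```text
0.25 11 x [0.559 0.56  0.56  0.648 0.651] y [-0.013  0.001  0.007]
0.26 50 x [0.547 0.557 0.56  0.651 0.659] y [-0.017  0.003  0.009]
0.27 52 x [0.547 0.56  0.646 0.653 0.659] y [-0.016  0.003  0.009]
```

View pics/c1b.png

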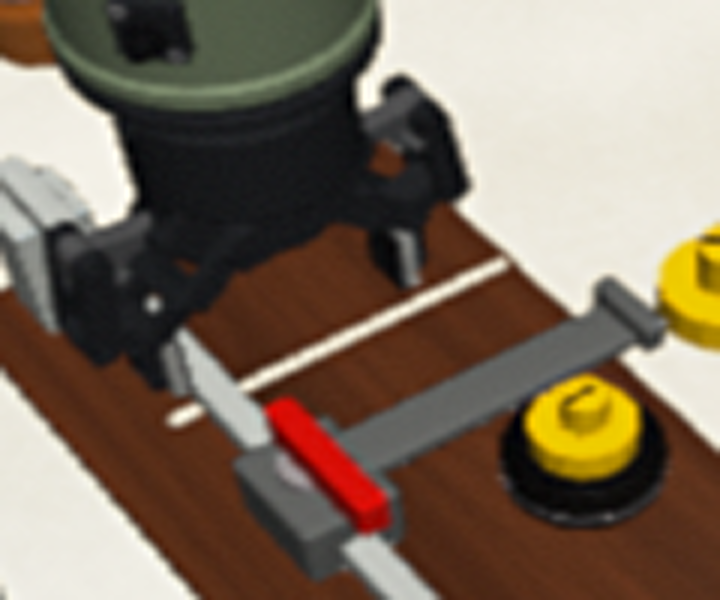

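```bash
python3 - <<'E'
from station import sensors,r
s=sensors.read_state();print(s['time'],s['tool_pos'],s['finger_gap'],r.finger_overhang)
from h import *
p,d,W=grab("scene","1c")
X,Y,z=W[...,0],W[...,1],W[...,2]
m=(z>.19)&(z<.4)&(abs(X-.6)<.12)&(abs(Y)<.12)
print(np.sort(z[m])[:10])
E
```

```text
2.35 [ 0.60400904 -0.00453716  0.21673289] 0.08553215559424558 0.008
[0.25513168 0.25703629 0.25707632 0.25709983 0.25725479 0.25843345
 0.25858363 0.25861149 0.2587029  0.25899137]
```

Fingertips read about 0.255 m in depth where about 0.22 m is expected from the TCP. I'll descend to a height that is safe either way and look again.

```bash
python3 -m inch '{"offset": [[0,-1,-20],[0,-1,-40],[0,-1,-40]], "roll": [0,0,0]}' -1 100; python3 - <<'E'
from h import *
p,d,W=grab("scene","2")
X,Y,z=W[...,0],W[...,1],W[...,2]
m=(z>.18)&(z<.4)&(abs(X-.6)<.12)&(abs(Y)<.12)
print(np.sort(z[m])[:10])
a=p[150:270,180:300,::-1];cv2.imwrite("pics/c2.png",cv2.resize(a,(720,600),interpolation=2))
E
```

```text
time: 2.7
tool_pos: [0.6033, -0.0054, 0.1758]
ee_rot: [-3.141, 0.002, 0.038]
wrist_force: [-0.3, -0.5, 1.3]
finger_gap: 0.0856
[0.21549247 0.2155671  0.21762036 0.21781104 0.21823104 0.21827901
 0.21943038 0.21967182 0.21979867 0.2201174 ]
```

View pics/c2.png

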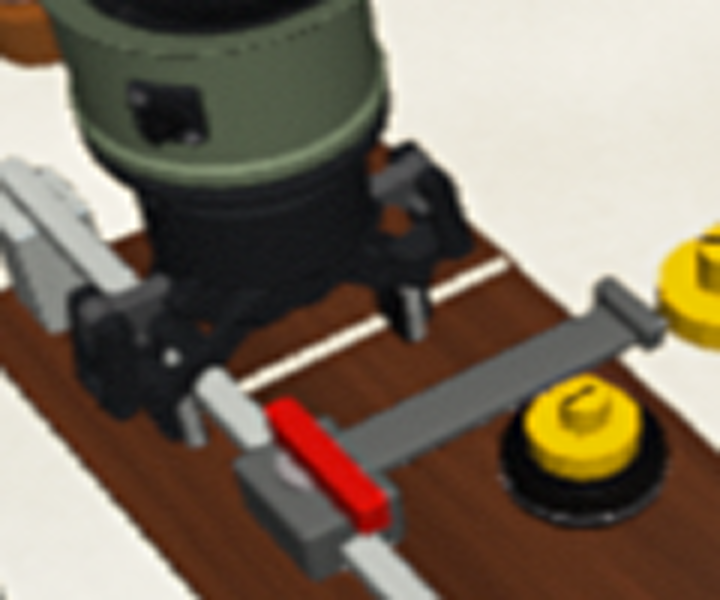

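```bash
python3 - <<'E'
from h import *
p,d,W=grab("scene","2b")
for v in range(205,222): print(v,[(tuple((W[v,u]*1000).round().astype(int)),int(p[v,u].mean())) if d[v,u]>0 else None for u in (246,248,250)])
c=eyes.calibration("scene");K=c["camera_matrix"];V=c["view"]
for P in([.562,.007,.181],[.562,.007,.215],[.455,-.01,.15]):
    q=K@(V[:3,:3]@np.array(P)+V[:3,3]);print(P,q[:2]/q[2])
E
```

```text
205 [((np.int64(560), np.int64(4), np.int64(268)), 20), ((np.int64(555), np.int64(3), np.int64(264)), 22), ((np.int64(551), np.int64(5), np.int64(262)), 24)]
206 [((np.int64(561), np.int64(5), np.int64(267)), 31), ((np.int64(556), np.int64(4), np.int64(262)), 32), ((np.int64(551), np.int64(4), np.int64(258)), 24)]
207 [((np.int64(558), np.int64(-1), np.int64(254)), 52), ((np.int64(556), np.int64(4), np.int64(257)), 77), ((np.int64(548), np.int64(-2), np.int64(246)), 25)]
208 [((np.int64(559), np.int64(0), np.int64(253)), 55), ((np.int64(555), np.int64(2), np.int64(251)), 130), ((np.int64(549), np.int64(-1), np.int64(243)), 44)]
209 [((np.int64(560), np.int64(1), np.int64(251)), 33), ((np.int64(556), np.int64(3), np.int64(250)), 119), ((np.int64(549), np.int64(-1), np.int64(241)), 57)]
210 [((np.int64(560), np.int64(0), np.int64(246)), 14), ((np.int64(557), np.int64(3), np.int64(247)), 113), ((np.int64(549), np.int64(-2), np.int64(235)), 48)]
211 [((np.int64(560), np.int64(0), np.int64(242)), 14), ((np.int64(556), np.int64(1), np.int64(240)), 114), ((np.int64(550), np.int64(-1), np.in
[... 1083 characters left out ...]
, 53), ((np.int64(488), np.int64(-124), np.int64(13)), 52)]
219 [((np.int64(500), np.int64(-128), np.int64(13)), 54), ((np.int64(494), np.int64(-125), np.int64(12)), 54), ((np.int64(490), np.int64(-121), np.int64(13)), 51)]
220 [((np.int64(501), np.int64(-125), np.int64(12)), 52), ((np.int64(496), np.int64(-123), np.int64(11)), 53), ((np.int64(491), np.int64(-120), np.int64(11)), 52)]
221 [((np.int64(504), np.int64(-121), np.int64(14)), 55), ((np.int64(498), np.int64(-120), np.int64(11)), 52), ((np.int64(494), np.int64(-115), np.int64(13)), 53)]
[0.562, 0.007, 0.181] [248.65526388 229.27322339]
[0.562, 0.007, 0.215] [247.69185249 220.75869791]
[0.455, -0.01, 0.15] [282.85978408 210.92582456]
```

```bash
python3 -m inch '{"offset": [[0,0,0],[0,0,0],[0,0,0],[0,0,0]], "roll": [0,0,0,0]}' 0.3 100; python3 - <<'E'
from h import *
p,d,W=grab("scene","3")
X,Y,z=W[...,0],W[...,1],W[...,2]
m=(z>.178)&(z<.4)&(abs(X-.6)<.12)&(abs(Y)<.12)
print(np.sort(z[m])[:10])
a=p[150:270,180:300,::-1];cv2.imwrite("pics/c3.png",cv2.resize(a,(720,600),interpolation=2))
E
```

```text
time: 3.2
tool_pos: [0.6046, -0.0056, 0.1783]
ee_rot: [-3.141, -0.001, 0.038]
wrist_force: [0.9, -0.2, -0.7]
finger_gap: 0.0301
[0.17808664 0.20485093 0.20582244 0.20775567 0.20784828 0.20791615
 0.2083506  0.20853853 0.20859485 0.20945334]
```

View pics/c3.png

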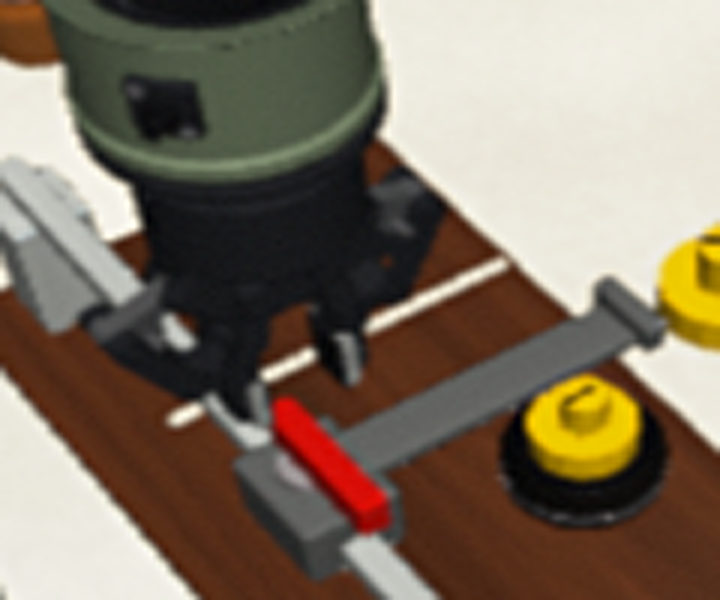

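```bash
python3 -m inch '{"offset": [[0,0,-12],[0,0,-25],[0,0,-25],[0,0,-25]], "roll": [0,0,0,0]}' 0.3 100; python3 - <<'E'
from h import *
p,d,W=grab("scene","4")
X,Y,z=W[...,0],W[...,1],W[...,2]
m=(z>.15)&(z<.4)&(abs(X-.6)<.12)&(abs(Y)<.12)&(p.max(-1)<110)&(p[...,0]<1.5*p[...,1]+10)
print(np.sort(z[m])[:10])
a=p[150:270,180:300,::-1];cv2.imwrite("pics/c4.png",cv2.resize(a,(720,600),interpolation=2))
E
```

```text
time: 3.65
tool_pos: [0.6043, -0.0058, 0.1525]
ee_rot: [-3.141, 0.0, 0.038]
wrist_force: [-0.3, -0.4, 0.6]
finger_gap: 0.0301
[0.15178981 0.15284131 0.15422567 0.15423277 0.15623792 0.17861511
 0.17867567 0.18255807 0.1832952  0.18365411]
```

View pics/c4.png

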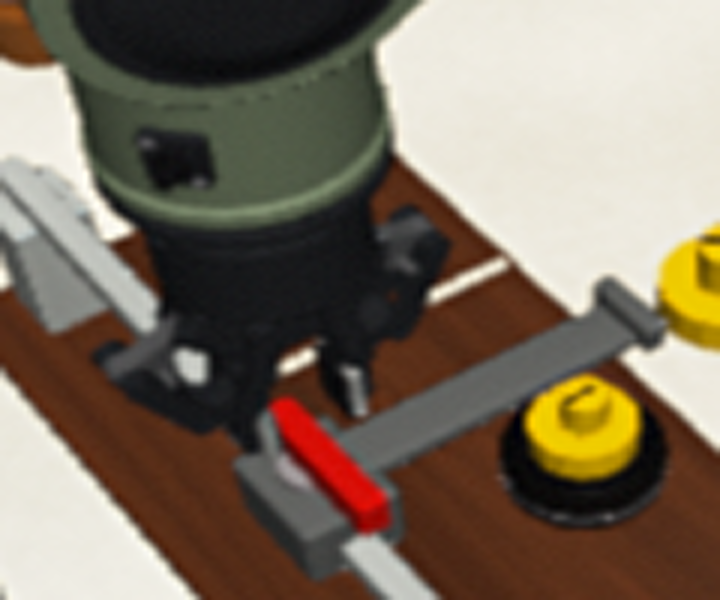

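Depth still puts the tips at about 0.18 m, just above the bar. I'll step down slowly, watching the force.

```bash
python3 -m inch '{"offset": [[0,0,-4],[0,0,-7],[0,0,-7]], "roll": [0,0,0]}' 0.3 100; python3 -m inch '{"offset": [[0,0,-3],[0,0,-3]], "roll": [0,0]}' 0.3 100;
```

```text
time: 4.0
tool_pos: [0.6044, -0.0058, 0.1456]
ee_rot: [-3.141, -0.0, 0.038]
wrist_force: [-0.1, 0.5, 0.2]
finger_gap: 0.0301
time: 4.2
tool_pos: [0.6042, -0.0057, 0.1423]
ee_rot: [-3.141, 0.0, 0.038]
wrist_force: [-0.4, 0.2, 0.8]
finger_gap: 0.03
```

```bash
python3 -m inch '{"offset": [[0,0,-4],[0,0,-8],[0,0,-10],[0,0,-10]], "roll": [0,0,0,0]}' 0.3 100; python3 - <<'E'
from h import *
p,d,W=grab("scene","5")
X,Y,z=W[...,0],W[...,1],W[...,2]
for lo in np.arange(.14,.2,.01):
    m=(z>lo)&(z<lo+.01)&(abs(X-.58)<.018)&(X<.592)&(abs(Y+.005)<.04)
    if m.sum(): print(round(lo,2),m.sum(),np.median(W[m],0).round(3))
a=p[150:270,180:300,::-1];cv2.imwrite("pics/c5.png",cv2.resize(a,(720,600),interpolation=2))
E
```

```text
time: 4.6
tool_pos: [0.604, -0.0058, 0.1318]
ee_rot: [-3.141, 0.001, 0.038]
wrist_force: [0.0, 0.1, -0.1]
finger_gap: 0.0294
0.14 39 [ 0.575 -0.002  0.141]
0.15 2 [ 0.588 -0.014  0.159]
0.16 20 [ 0.587 -0.     0.166]
0.17 20 [ 0.587 -0.001  0.176]
0.18 18 [ 0.587 -0.001  0.184]
0.19 23 [ 0.587 -0.001  0.196]
```

View pics/c5.png

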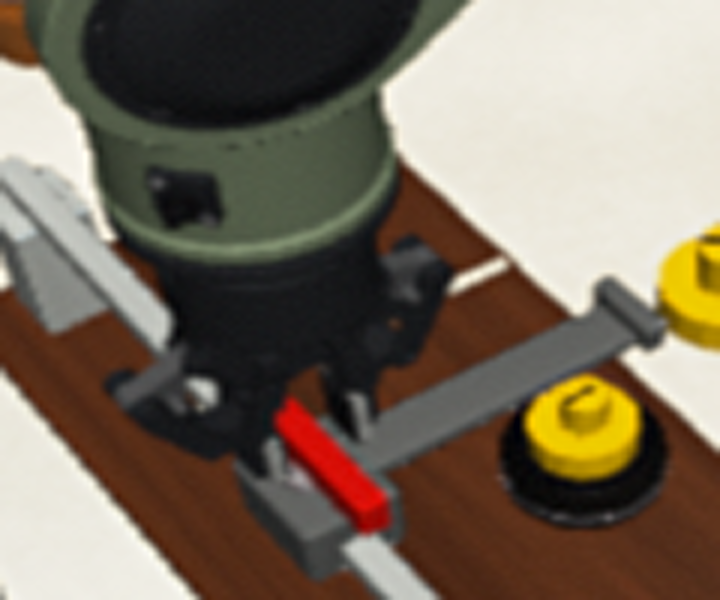

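The fingers straddle the bar, at about (265,455) and (355,425) in the crop, with tips near 0.157 m. So the tips sit about 25 mm behind the TCP, not 8 mm ahead as stated. I'll go 9 mm lower and close.

```bash
python3 -m inch '{"offset": [[0,0,-5],[0,0,-9],[0,0,-9],[0,0,-9]], "roll": [0,0,0,0]}' 0.3 100;  python3 -m inch '{"offset": [[0,0,0],[0,0,0],[0,0,0],[0,0,0]], "roll": [0,0,0,0]}' 1 100
```

```text
time: 5.05
tool_pos: [0.6041, -0.0058, 0.1229]
ee_rot: [-3.141, 0.001, 0.038]
wrist_force: [-0.1, -0.5, 0.4]
finger_gap: 0.0299
time: 5.45
tool_pos: [0.605, -0.0058, 0.1238]
ee_rot: [-3.141, -0.002, 0.038]
wrist_force: [1.5, 0.2, 6.1]
finger_gap: 0.0122
```

```bash
python3 - <<'E'
from h import *
p,d,W=grab("scene","6")
a=p[150:270,180:300,::-1];cv2.imwrite("pics/c6.png",cv2.resize(a,(720,600),interpolation=2))
E
```

```text
(no output)
```

View pics/c6.png

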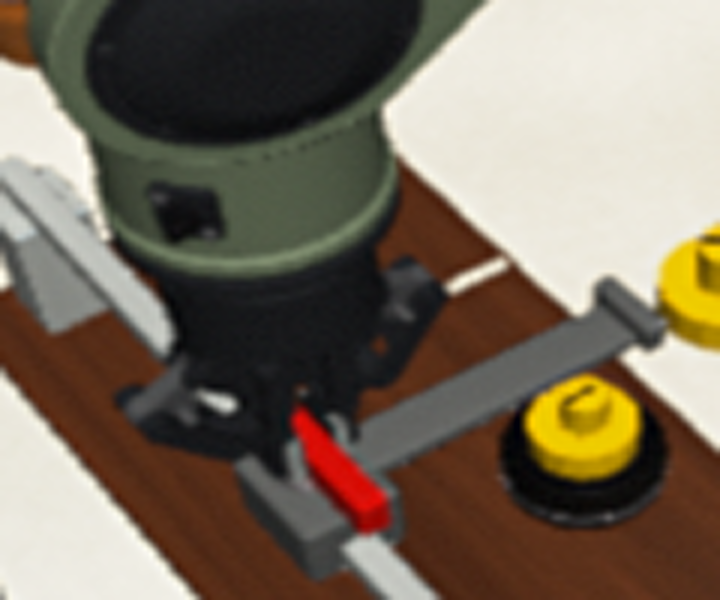

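Gripped: the gap stopped at about 12–14 mm on the bar. Now I turn anticlockwise.

```bash
python3 -m inch '{"offset": [[0,0,0],[0,0,0],[0,0,0],[0,0,0],[0,0,0],[0,0,0]], "roll": [0.05,0.13,0.21,0.29,0.37,0.4]}' 1 120
```

```text
time: 6.1
tool_pos: [0.6056, -0.0057, 0.1239]
ee_rot: [3.142, -0.003, 0.44]
wrist_force: [5.1, 1.3, -4.7]
finger_gap: 0.0122
```

```bash
python3 -m inch '{"offset": [[0,0,0],[0,0,0],[0,0,0],[0,0,0],[-1,0,0],[-1,0,0],[-1,0,0],[-1,0,0],[-1,0,0],[-1,0,0],[-1,0,0],[-1,0,0]], "roll": [0.1,0.2,0.3,0.4,0.5,0.6,0.7,0.8,0.9,1.0,1.1,1.13]}' 1 120; python3 - <<'E'
from h import *
p,d,W=grab("scene","7")
a=p[150:270,180:300,::-1];cv2.imwrite("pics/c7.png",cv2.resize(a,(720,600),interpolation=2))
E
```

```text
time: 7.3
tool_pos: [0.6063, -0.0052, 0.1239]
ee_rot: [3.138, -0.003, 1.574]
wrist_force: [14.8, 3.9, -13.8]
finger_gap: 0.0118
```

View pics/c7.png

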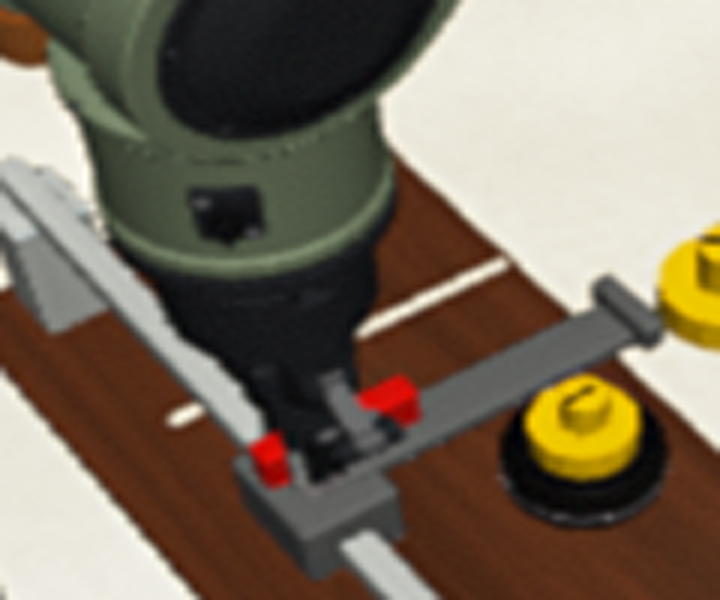

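The lever is open, with its long end toward the arm at (395,400), and the carriage has not moved. Now I slide along station +y.

```bash
python3 -m inch '{"offset": [[-1,5,0],[-1,17,0],[-2,31,0],[-2,45,0],[-3,60,0],[-3,75,0],[-4,90,0],[-4,105,0],[-5,120,0],[-6,133,0],[-6,143,0],[-6,148,0]], "roll": [0,0,0,0,0,0,0,0,0,0,0,0]}' 1 120;python3 -m inch '{"offset": [[0,0,0],[0,0,0]], "roll": [0,0]}' 1 120; python3 - <<'E'
from h import *
import time
for n in ("scene","top"):
  p,d,W=grab(n,"8")
  H=cv2.cvtColor(p,cv2.COLOR_RGB2HSV).astype(int);h,s,v=H[...,0],H[...,1],H[...,2]
  X,Y,z=W[...,0],W[...,1],W[...,2]
  def fl(m,lab):
    P=W[m]
    if len(P)<8: print(lab,len(P));return
    vx,vy,x0,y0=cv2.fitLine((P[:,:2]*1000).astype(np.float32),cv2.DIST_HUBER,0,.01,.01).ravel()
    print(n,lab,len(P),np.round([x0,y0],1),np.degrees(np.arctan2(vy,vx)).round(2),"y",np.round(np.percentile(P[:,1],[2,98]),4),"x",np.round(np.percentile(P[:,0],[2,98]),4))
  fl((X<.55)&(X>.47)&(Y>.08)&(Y<.19)&(abs(z-.139)<.006)&(s<80),"arm")
  fl((X<.47)&(X>.42)&(Y>.08)&(Y<.19)&(abs(z-.149)<.005)&(s<80),"tip")
a=cv2.imread("pics/scene8.png")[190:330,180:380];b=cv2.imread("pics/top8.png")[110:250,170:370]
cv2.imwrite("pics/c8.png",cv2.resize(np.hstack([a,b]),(800,280),interpolation=2))
E
```

```text
time: 8.55
tool_pos: [0.601, 0.143, 0.1239]
ee_rot: [3.137, -0.003, 1.573]
wrist_force: [6.5, -0.9, -5.3]
finger_gap: 0.0118
time: 8.75
tool_pos: [0.6011, 0.1432, 0.1238]
ee_rot: [3.137, -0.003, 1.573]
wrist_force: [2.4, 0.9, -3.5]
finger_gap: 0.0119
scene arm 364 [509.3 141.9] 5.48 y [0.1278 0.1531] x [0.4718 0.5459]
scene tip 83 [446.1 138.4] -89.89 y [0.1191 0.1559] x [0.4397 0.4511]
arm 0
tip 0
```

View pics/c8.png

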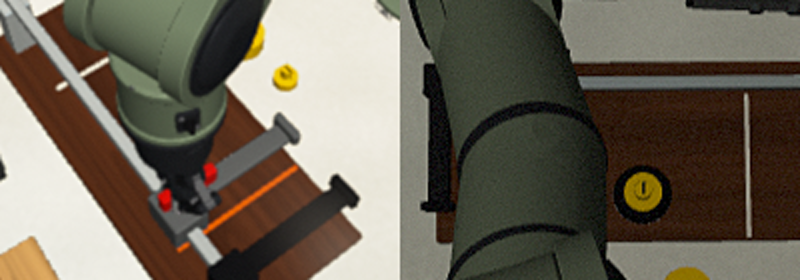

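The tip centre is at about y 0.138 m and the orange line at that x is at 0.138 m, so they are aligned within about 1 mm. Both are visible at (285,128) and (240,215) in the left crop, where the camera angle offsets the stripe. Now I lock the lever.

```bash
python3 -m inch '{"offset": [[0,0,0],[0,0,0],[0,0,0],[0,0,0],[0,0,0],[0,0,0],[0,0,0],[0,0,0],[0,0,0],[0,0,0],[0,0,0],[0,0,0]], "roll": [-0.08,-0.2,-0.32,-0.44,-0.56,-0.68,-0.8,-0.92,-1.04,-1.16,-1.28,-1.35]}' 1 120;python3 -m inch '{"offset": [[0,0,0],[0,0,0],[0,0,0],[0,0,0]], "roll": [-0.08,-0.16,-0.21,-0.21]}' 1 120; python3 - <<'E'
from h import *
p,d,W=grab("scene","9")
a=p[190:310,200:320,::-1];cv2.imwrite("pics/c9.png",cv2.resize(a,(720,600),interpolation=2))
E
```

```text
time: 10.05
tool_pos: [0.6, 0.1421, 0.1239]
ee_rot: [3.136, -0.001, 0.217]
wrist_force: [-6.6, -3.6, 6.1]
finger_gap: 0.0119
time: 10.45
tool_pos: [0.5996, 0.1419, 0.1239]
ee_rot: [3.136, 0.0, 0.007]
wrist_force: [-1.6, -1.4, 2.7]
finger_gap: 0.0117
```

View pics/c9.png

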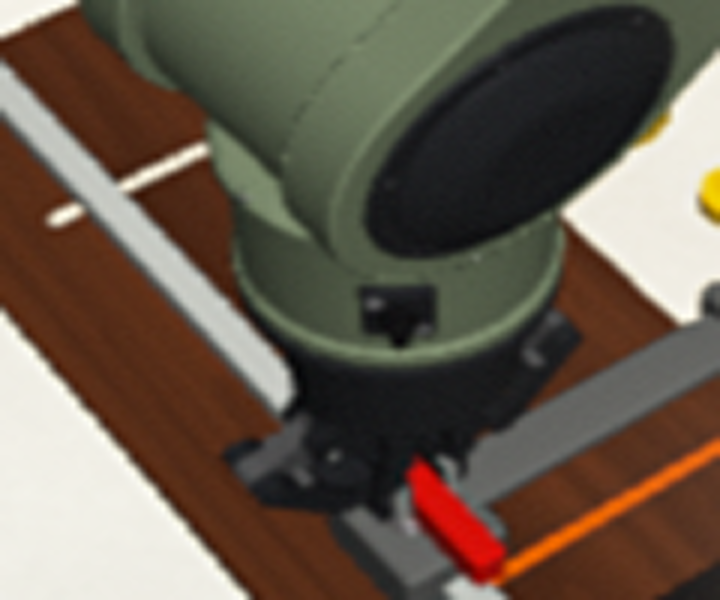

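The lever is along the rail again, at (455,520) in the crop. I release and rise.

```bash
python3 -m inch '{"offset": [[0,0,0],[0,0,0],[0,0,0],[0,0,15],[0,0,40],[0,0,75],[0,0,110],[0,0,130]], "roll": [0,0,0,0,0,0,0,0]}' 0.3 60; python3 -m inch '{"offset": [[-25,-37,0],[-55,-75,0],[-80,-110,0],[-110,-140,0],[-130,-154,0],[-130,-154,0]], "roll": [0,0,0,0,0,0]}' 0.3 60
python3 - <<'E'
from h import *
p,d,W=grab("scene","10")
H=cv2.cvtColor(p,cv2.COLOR_RGB2HSV).astype(int);h,s,v=H[...,0],H[...,1],H[...,2]
X,Y,z=W[...,0],W[...,1],W[...,2]
def rp(m,l):
    P=W[m]; r=cv2.minAreaRect((P[:,:2]*1000).astype(np.float32)); print(l,len(P),np.round(r[0],1),np.round(r[1],1),round(r[2],2),np.median(P,0).round(3))
rp((X>.55)&(X<.65)&(Y>.05)&(Y<.25)&((h<5)|(h>175))&(s>180)&(v>120)&(z>.165)&(z<.19),"red")
rp((X>.4)&(X<.5)&(Y>.1)&(Y<.2)&((abs(z-.15)<.004)),"tip")
rp((X>.47)&(X<.55)&(Y>.1)&(Y<.19)&(s<80)&((abs(z-.139)<.005)),"arm")
m=(h>5)&(h<16)&(s>170)&(v>150)&(z<.03)&(abs(Y-.14)<.05); P=W[m]*1000
vx,vy,x0,y0=cv2.fitLine(P[:,:2].astype(np.float32),cv2.DIST_HUBER,0,.01,.01).ravel(); print("orange",x0,y0,np.degrees(np.arctan2(vy,vx)))
cv2.imwrite("pics/c10.png",cv2.resize(p[140:320,170:390,::-1],(733,600),interpolation=2))
E
```

```text
time: 11.3
tool_pos: [0.6004, 0.1417, 0.258]
ee_rot: [3.137, -0.003, 0.008]
wrist_force: [-1.0, 0.4, 0.2]
finger_gap: 0.0298
time: 11.9
tool_pos: [0.4685, -0.0146, 0.2594]
ee_rot: [3.138, -0.004, 0.005]
wrist_force: [1.1, -0.4, 0.5]
finger_gap: 0.0298
red 203 [598.5 156.9] [13.6 69.2] 1.51 [0.599 0.159 0.174]
tip 80 [444.3 137.8] [14.5 41. ] 4.28 [0.446 0.138 0.149]
arm 380 [510.3 140.3] [79.5 26.1] 1.84 [0.511 0.141 0.14 ]
orange 497.94855 140.91055 2.4819522
```

View pics/c10.png

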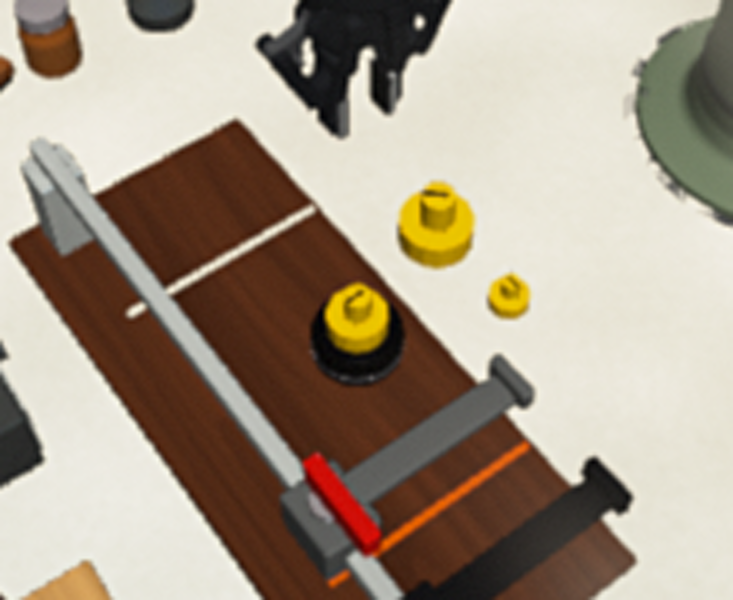

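The lever is locked, and the arm centre is at y 140.3 mm against the stripe's 140.4–141.3 mm at the same x. The cap is now uncovered at (357,318) in the crop; next I measure its axis.

```bash
python3 - <<'E'
from h import *
for n in("scene","top"):
    p=cv2.imread(f"pics/{n}{'10' if n=='scene' else '8'}.png")[:,:,::-1]
    H=cv2.cvtColor(np.ascontiguousarray(p),cv2.COLOR_RGB2HSV).astype(int);h,s,v=H[...,0],H[...,1],H[...,2]
    K=eyes.calibration(n);  K,V=K["camera_matrix"],K["view"]
    vv,uu=np.mgrid[:420,:560]; D=np.stack([(uu-K[0,2])/K[0,0],(vv-K[1,2])/K[1,1],np.ones_like(uu)],-1)@V[:3,:3]; o=-V[:3,:3].T@V[:3,3]
    y=(h>18)&(h<34)&(s>130)&(v>60)
    k,l,st,ce=cv2.connectedComponentsWithStats(y.astype(np.uint8))
    Z=.065; G=o+D*((Z-o[2])/D[...,2])[...,None]
    i=[i for i in range(1,k) if st[i,4]>60 and np.hypot(*(G[l==i].mean(0)[:2]-[.474,-.01]))<.03]
    for j in i:
        m=l==j; P=G[m]; (c,rad)=cv2.minEnclosingCircle((P[:,:2]*1000).astype(np.float32)); print(n,m.sum(),"skirt plane mean",P[:,:2].mean(0).round(4),"circ",np.round(c,1),round(rad,1))
    if n=="scene":
        p,d,W=grab("scene","11"); X,Y,z=W[...,0],W[...,1],W[...,2]
        m=(abs(X-.474)<.03)&(abs(Y+.01)<.03)
        q=m&(abs(z-.089)<.004);print("grip top",q.sum(),W[q].mean(0).round(4), W[q].min(0).round(4),W[q].max(0).round(4))
        q=m&(abs(z-.065)<.003)
        if q.sum()>5:
            c,rad=cv2.minEnclosingCircle((W[q][:,:2]*1000).astype(np.float32)); print("skirt ring",q.sum(),np.round(c,1),rad)
E
```

```text
scene 329 skirt plane mean [ 0.4767 -0.0055] circ [475.6  -5.7] 31.7
grip top 52 [ 0.4743 -0.009   0.0892] [ 0.4641 -0.0199  0.0852] [0.484  0.0013 0.0927]
skirt ring 148 [474.6  -8.7] 24.48002052307129
top 295 skirt plane mean [ 0.4736 -0.0099] circ [473.8  -9.7] 25.0
```

```bash
python3 -m inch '{"offset": [[2,2,-30],[6,5,-70],[6,5,-110],[6,5,-140],[6,5,-150],[6,5,-150],[6,5,-150]], "roll": [0.02,0.03,0.03,0.03,0.03,0.03,0.03]}' 0 40
python3 - <<'E'
from h import *
from station import sensors
print(sensors.read_state()['joints'].round(3))
p,d,W=grab("scene","12")
cv2.imwrite("pics/c12.png",cv2.resize(p[160:280,210:330,::-1],(600,600),interpolation=2))
E
```

```text
time: 12.7
tool_pos: [0.4777, -0.0071, 0.1102]
ee_rot: [3.138, -0.006, 0.038]
wrist_force: [-0.0, 1.0, -0.0]
finger_gap: 0.0427
[-0.427  0.468  0.412  2.089 -0.303  0.635  0.229]
```

View pics/c12.png

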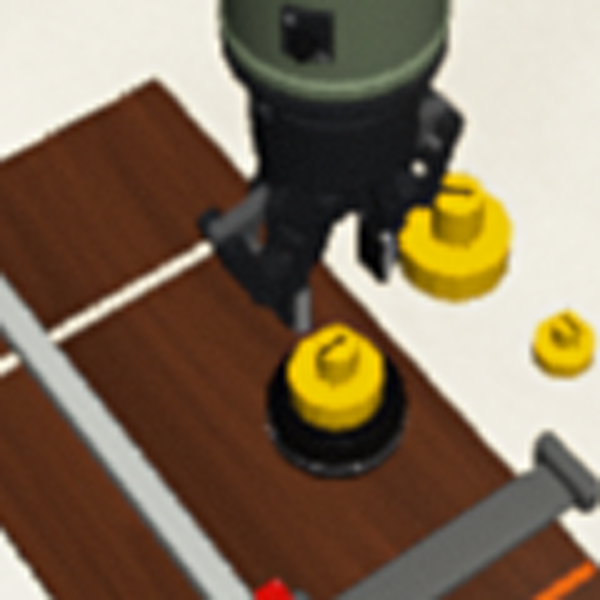

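The fingers stand above the cap, tips at about (300,325) and (380,275) in the crop. I centre and go down in two stages.

```bash
python3 -m inch '{"offset": [[-3.5,-2,0],[-3.5,-2,-15],[-3.5,-2,-28],[-3.5,-2,-28],[-3.5,-2,-28]], "roll": [0,0,0,0,0]}' 0 40
python3 - <<'E'
from h import *
p,d,W=grab("scene","13")
X,Y,z=W[...,0],W[...,1],W[...,2]
m=(z>.092)&(z<.2)&(abs(X-.474)<.06)&(abs(Y+.01)<.04)
for lo in np.arange(.09,.15,.01):
    q=m&(z>lo)&(z<lo+.01)
    if q.sum():
        for side in(X<.474,X>.474):
            P=W[q&side]
            if len(P): print(round(lo,2),len(P),np.percentile(P[:,0],[2,50,98]).round(3),np.percentile(P[:,1],[2,50,98]).round(3))
cv2.imwrite("pics/c13.png",cv2.resize(p[160:280,210:330,::-1],(600,600),interpolation=2))
E
```

```text
time: 13.25
tool_pos: [0.4746, -0.0091, 0.0833]
ee_rot: [3.139, -0.008, 0.038]
wrist_force: [0.5, 0.2, 1.1]
finger_gap: 0.0424
0.09 2 [0.469 0.472 0.474] [-0.008 -0.005 -0.001]
0.09 5 [0.476 0.477 0.48 ] [-0.018 -0.012 -0.   ]
0.11 14 [0.441 0.451 0.453] [-0.019 -0.007 -0.   ]
0.11 6 [0.495 0.501 0.504] [-0.003  0.001  0.002]
0.12 20 [0.44  0.451 0.453] [-0.016 -0.004  0.001]
0.12 20 [0.495 0.503 0.508] [-0.015 -0.001  0.003]
0.13 17 [0.44  0.451 0.452] [-0.018 -0.006  0.001]
0.13 16 [0.496 0.503 0.507] [-0.008 -0.002  0.003]
0.14 24 [0.445 0.451 0.453] [-0.02  -0.006  0.001]
0.14 11 [0.495 0.499 0.508] [-0.002  0.001  0.003]
```

View pics/c13.png

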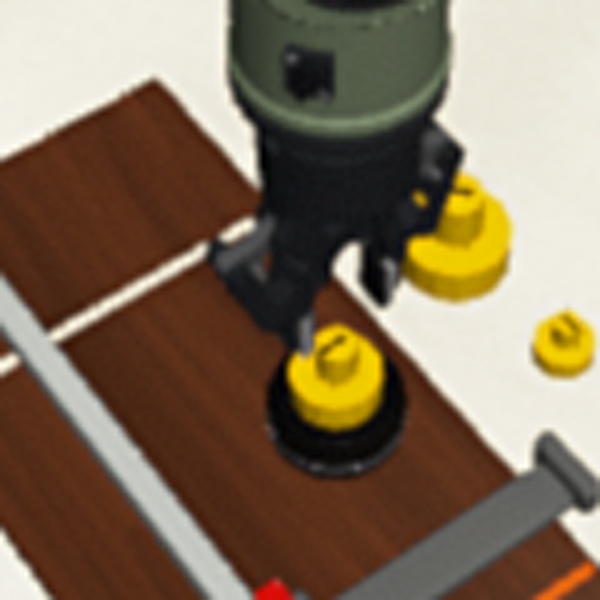

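```bash
python3 -m inch '{"offset": [[0,0,-12],[0,0,-25],[0,0,-38],[0,0,-38],[0,0,-38]], "roll": [0,0,0,0,0]}' 0 40; python3 -m inch '{"offset": [[0,0,0],[0,0,0],[0,0,0],[0,0,0],[0,0,0]], "roll": [0,0,0,0,0]}' 1 40
python3 - <<'E'
from h import *
p,d,W=grab("scene","14")
cv2.imwrite("pics/c14.png",cv2.resize(p[160:280,210:330,::-1],(600,600),interpolation=2))
E
```

```text
time: 13.8
tool_pos: [0.4747, -0.0092, 0.0454]
ee_rot: [3.139, -0.008, 0.038]
wrist_force: [-0.1, -0.4, 0.2]
finger_gap: 0.0423
time: 14.3
tool_pos: [0.4751, -0.0093, 0.0461]
ee_rot: [3.139, -0.009, 0.038]
wrist_force: [-0.5, -1.0, 4.7]
finger_gap: 0.0201
```

View pics/c14.png

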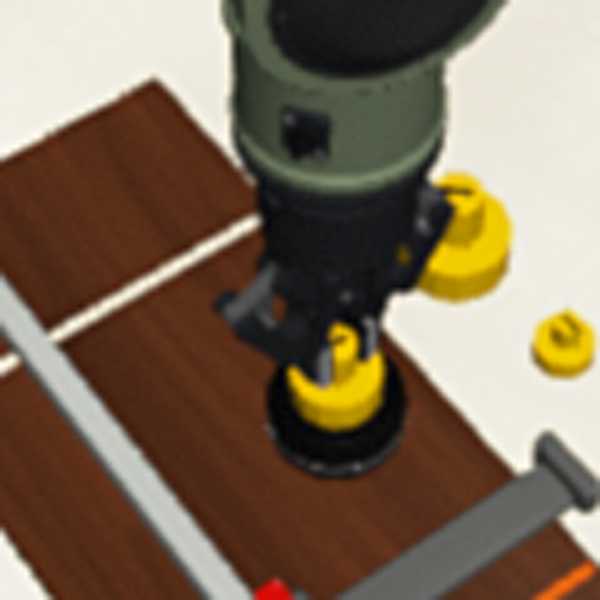

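The grip is closed on the cap's knob (gap about 20 mm). I try anticlockwise first, gently.

```bash
python3 -m inch '{"offset": [[0,0,0],[0,0,0],[0,0,0],[0,0,0],[0,0,0],[0,0,0]], "roll": [0.07,0.14,0.21,0.28,0.35,0.4]}' 1 40
python3 - <<'E'
from h import *
from station import sensors
s=sensors.read_state();print(s['torque'],s['joint_efforts'][6],s['joints'][6])
p,d,W=grab("scene","15")
a=cv2.imread("pics/scene11.png")[215:260,255:300];b=p[215:260,255:300,::-1]
cv2.imwrite("pics/c15.png",cv2.resize(np.hstack([a,b]),(800,400),interpolation=2))
E
```

```text
time: 14.95
tool_pos: [0.476, -0.0102, 0.0467]
ee_rot: [3.137, -0.01, 0.439]
wrist_force: [3.5, -6.5, -2.2]
finger_gap: 0.0205
[-1.60821309 -0.78835759 -0.48149484] -0.3762070834636688 0.5810116267827382
```

View pics/c15.png

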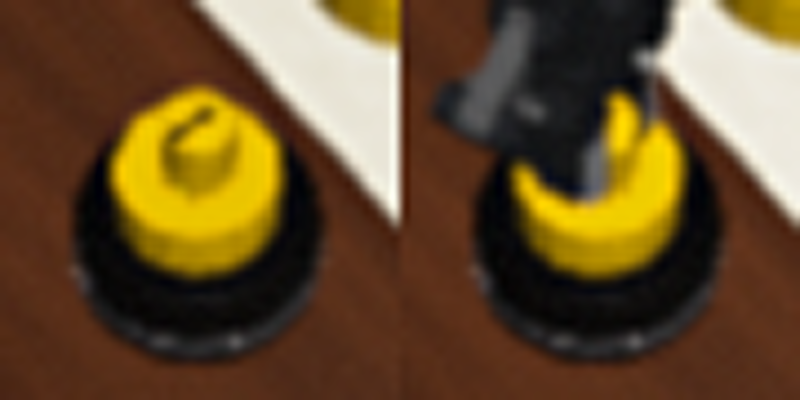

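The moment of -0.48 N m equals the slip limit of a 40 N pinch, so anticlockwise is the wrong way. I go clockwise instead.

```bash
python3 -m inch '{"offset": [[0,0,0],[0,0,0],[0,0,0],[0,0,0],[0,0,0],[0,0,0],[0,0,0],[0,0,0]], "roll": [-0.1,-0.2,-0.3,-0.4,-0.5,-0.6,-0.7,-0.75]}' 1 40
python3 - <<'E'
from station import sensors
s=sensors.read_state();print(s['torque'],s['joint_efforts'][6],s['joints'])
E
```

```text
time: 15.8
tool_pos: [0.4755, -0.0106, 0.0469]
ee_rot: [3.136, -0.01, -0.312]
wrist_force: [-3.4, -3.0, -1.6]
finger_gap: 0.0202
[-0.61902754  0.77478051  0.04272509] 0.14775345101952553 [-0.42664876  0.59656916  0.42537712  2.13201402 -0.48667556  0.49822349
  0.05351785]
```

Clockwise turns easily (0.04 N m). I continue, then look.

```bash
python3 -m inch '{"offset": [[0,0,0],[0,0,0],[-1,1,0],[-1,1,0],[-1,1,0],[-1,1,0],[-1,1,0],[-1,1,0],[-1,1,0]], "roll": [-0.1,-0.2,-0.3,-0.4,-0.5,-0.6,-0.7,-0.8,-0.85]}' 1 40
python3 - <<'E'
from station import sensors
s=sensors.read_state();print(s['torque'],s['joint_efforts'][6],s['joints'])
from h import *
p,d,W=grab("scene","16")
b=p[205:265,247:307,::-1]
cv2.imwrite("pics/c16.png",cv2.resize(b,(600,600),interpolation=2))
E
```

```text
time: 16.7
tool_pos: [0.474, -0.0096, 0.047]
ee_rot: [3.136, -0.01, -1.166]
wrist_force: [-2.8, -1.6, -2.2]
finger_gap: 0.0201
[-0.49709831  0.72614653  0.0115233 ] 0.17896616365760565 [-0.59074369  0.66795597  0.65998332  2.1347959  -0.73885192  0.58069267
 -0.55754322]
```

View pics/c16.png

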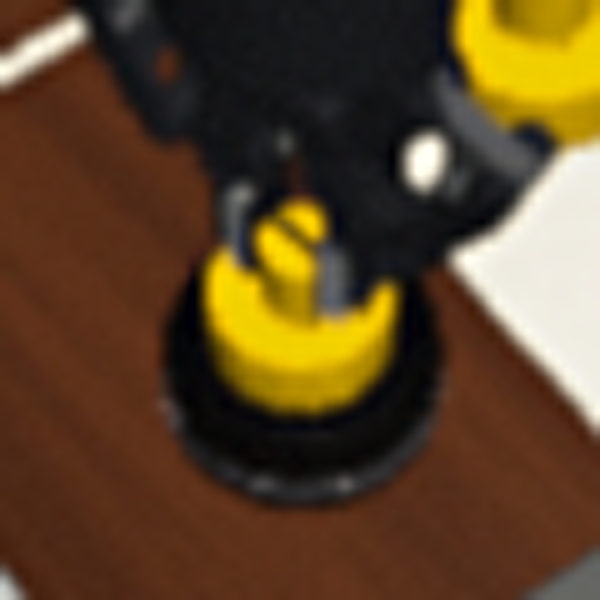

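The black line at (295,230) in the crop has turned well clockwise with the fingers. I try a small lift.

```bash
python3 -m inch '{"offset": [[0,0,0],[0,0,0],[0,0,2],[0,0,5],[0,0,5]], "roll": [0,0,0,0,0]}' 1 50
```

```text
time: 17.25
tool_pos: [0.4741, -0.0094, 0.0524]
ee_rot: [3.136, -0.009, -1.167]
wrist_force: [-3.6, -0.2, -0.2]
finger_gap: 0.0199
```

No pull resistance. I lift on.

```bash
python3 -m inch '{"offset": [[0,0,5],[0,0,11],[0,0,18],[0,0,25],[0,0,32],[0,0,39],[0,0,45],[0,0,45],[0,0,45],[0,0,45]], "roll": [0,0,0,0,0,0,0,0,0,0]}' 1 50
python3 - <<'E'
from h import *
p,d,W=grab("scene","17")
H=cv2.cvtColor(p,cv2.COLOR_RGB2HSV).astype(int);h,s,v=H[...,0],H[...,1],H[...,2]
X,Y,z=W[...,0],W[...,1],W[...,2]
y=(h>18)&(h<34)&(s>130)&(v>60)&(abs(X-.474)<.05)&(abs(Y+.01)<.05)&(z>.04)
print(y.sum(),np.percentile(z[y],[0,2,50,98]).round(3))
q=y&(z<np.percentile(z[y],98))
print(np.median(W[q],0).round(3))
m=(X>.47)&(X<.55)&(Y>.1)&(Y<.19)&(s<80)&(abs(z-.139)<.005); print("arm",cv2.minAreaRect((W[m][:,:2]*1000).astype(np.float32)))
m=(X>.55)&(X<.65)&(Y>.05)&(Y<.25)&((h<5)|(h>175))&(s>180)&(v>120)&(z>.165)&(z<.19); print("red",cv2.minAreaRect((W[m][:,:2]*1000).astype(np.float32)))
cv2.imwrite("pics/c17.png",cv2.resize(p[130:310,190:390,::-1],(667,600),interpolation=2))
E
```

```text
time: 18.25
tool_pos: [0.4739, -0.0094, 0.0972]
ee_rot: [3.136, -0.009, -1.167]
wrist_force: [0.3, -0.0, -0.8]
finger_gap: 0.02
356 [0.042 0.046 0.115 0.221]
[ 0.483 -0.002  0.115]
arm ((510.1800231933594, 140.23760986328125), (79.8503189086914, 26.21650505065918), 1.9107251167297363)
red ((598.5732421875, 156.3880157470703), (13.838395118713379, 68.9853515625), 1.5873076915740967)
```

View pics/c17.png

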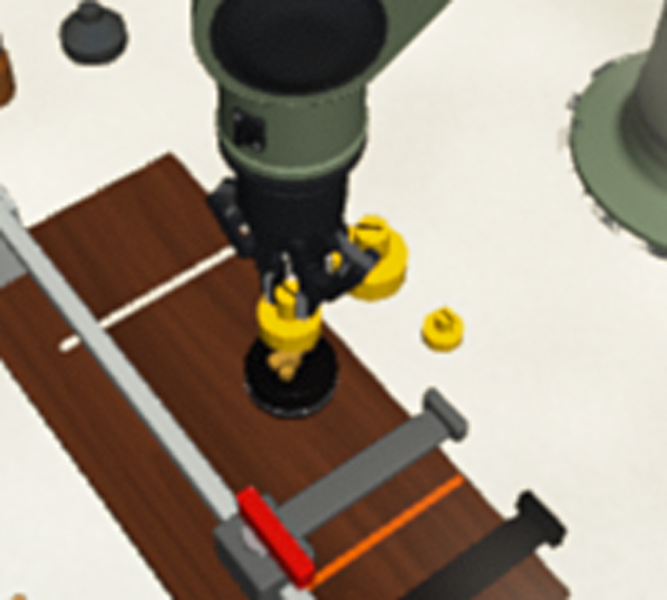

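The cap is in the fingers at (290,318). Its skirt top is at 0.115 m against 0.065 m seated, so it is about 50 mm up, and the bare stub is visible at (285,365). The hanger and lever are unchanged, so I hand in.

```bash
python3 -m inch '{"offset": [[0,0,0],[0,0,0],[0,0,0]], "roll": [0,0,0]}' 1 50; python3 -c "
from station import r
print(r.sign_off())"
```

```text
time: 18.6
tool_pos: [0.4739, -0.0095, 0.0971]
ee_rot: [3.135, -0.009, -1.167]
wrist_force: [0.1, -0.2, -1.9]
finger_gap: 0.02
the job is handed in; nothing more can be done
None
```

I unlocked the lever, slid the grey hanger over the orange stripe and locked the lever again. The cap then unscrewed clockwise, and I handed in at 18.6 s while still holding it; no verdict was reported.

**Last checks:**
- **Hanger:** the arm centre is within about 1 mm of the stripe's centre line (limit 8 mm).
- **Lever:** it lies along the rail to within about 0.01 rad of locked.
- **Cap:** it is about 50 mm above the weight, the bare stub is visible below it, and the gripper is closed on its knob (20 mm gap).
- **Bystanders:** I did not measure them again at the end. The arm passed well above them and I saw no contact.

**What disagreed:** the images put the fingertips about 25 mm behind the reported tool point when nearly closed, not 8 mm ahead as stated. I went by the images and the force readings, and both grasps held. Turning the cap anticlockwise first made the fingers slip at about 0.5 N m, so that was the wrong way.

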